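# Lift a freshly sealed stone plaque off its battens with a trowel

### The arm

A 6-joint arm with a two-finger parallel gripper is mounted at the origin on the work surface. World frame = base frame: x ahead of the robot, y to its left, z up, the work surface at z = 0. Lengths are in mm, angles in rad, forces in N, time in s.
With the tool pointing down it reaches from about 300 to 775 mm from the base axis. Payload 14.6 kg.
Tool frame: the origin (TCP) lies between the finger pads; the fingertips stand ahead of it and the grasp point (between the pads) lies 11 mm behind it (manip.finger_overhang is the z of the fingertips in the tool frame, in mm); z points along the fingers, y is the line along which they close (so a half turn about z gives the same grasp; the last joint's range is limited). The gripper opens to 94 mm and grips with 3 to 60 N. Pads are 16 mm wide; open, the fingers measure 119 mm over their backs; the gripper's body (75 mm by 177 mm) begins 78 mm behind the grasp point.
Start: joints at [-1.204, 0.3, 1.521, -0, 1.321, -0.067], TCP at [231.169, -499.049, 181.846] pointing down, gripper open.
Joint ranges: [-3.03, 3.03], [-0.79, 2.21], [0.23, 2.52], [-1.04, 4.18], [0, 3.07], [-2.55, 2.55]. Speed limits (rad/s): [2.22, 2.22, 2.57, 3.14, 3.14, 3.14].

### API

Orientations are given as [roll, pitch, yaw] about the fixed x, y, z axes, in that order (R = Rz(yaw) Ry(pitch) Rx(roll)).
In Python, from cell import manip gives the robot as it stands.
- The arm moves only by the tool jog_arm, never from a script. Its argument "series" is a list of rows, each a list of 7 numbers: the shift along the world's x, y, z as a fraction of full scale, then the turn, a rotation vector about the world's x, y, z as a fraction of full scale, then the closure, from 0 (fully open) to 1 (shut). In form: [[dx, dy, dz, wx, wy, wz, fingers], ...]. A call has 1 to 8 rows; each row is the pose to reach, as a shift and turn from the pose commanded when the call began; what a row does not reach only later rows make up. Full scale, the value 1, is 120 mm for a shift and 90 degrees for a turn. A row lasts 1/12 s, in which the tool goes at most 41.7 mm and 7.16 degrees, less where a joint would pass 70% of its speed; a pose out of reach is approached as far as the arm can. A call with a number of a shift or a turn outside -1 to 1 is refused whole. A call with a gripper value outside its range is refused whole. The fingers move at their own pace and stop on an object; "grip_force" is the grip in N (left out, the last holds). Time passes only in rows, so rows that repeat a pose let the fingers close. It gives the time, the measured TCP pose, the force, the opening and the grip force at its end, in the units of the state.
- manip.read_state(): the state, without advancing time (a new reading comes with each control period).
- manip.camera(name): name is "scene" or "top"; returns a dict with "frame" (384x512x3 uint8, red, green, blue), "vfov" (degrees; the focal length in pixels is half the picture's height over the tangent of half this angle, whatever the lens; pixels are square), "cx", "cy" (the principal point, pixels), "R" (3x3) and "t" (3): a world point X has camera coordinates R X + t. Camera axes: x right, y down, z forward; pixel columns grow to the right and rows downward; lengths in mm; the calibration is good to about 2 mm. A picture is of the moment at which its call begins. There is no depth.
- manip.sign_off(): hands the job in; it is judged then, once.
The state is a dict: "clock": time; "joints": joint angles; "qd": joint speeds; "effort": joint torques, N m; "eef_pos": TCP position; "eef_rot": TCP orientation; "wrist_force": force on the tool from outside, world axes, zero at the start; "moment": the same for the moment, N m; "finger_gap": finger opening in mm; "finger_force": force on a finger pad.
Only numpy, scipy, OpenCV 4.12 (cv2) and the standard library are available. Lean on these libraries where they do the work, as an engineer would, in place of code of your own. Each camera call takes 0.05 s, during which the arm holds its last target. There are 200 camera calls.

### The job

The small stone plaque on the two battens has just been sealed and its face and edges are still tacky, so do not touch it with the gripper. Take the trowel, slide its blade under the plaque between the battens, and lift the plaque off on the blade, keeping it level all the way. Finish while still holding it on the trowel, level and steady, about a hand's breadth (100 mm) straight above the battens, and leave the chisels, hammer and tape where they lie.

Things in the scene. Friction and masses are not known exactly. Their poses are not given: they have to be found in the camera images.
- battens: two parallel softwood battens screwed to the bench, each 160 mm long, 24 mm wide and 24 mm high, 114 mm apart centre to centre, so a 90 mm wide clear channel runs between them, open at both ends. Origin midway between them on the bench top; x runs along the battens (and the channel), y across, z up. Fixed; the channel runs roughly across the bench, left to right.
- plaque: grey marble plaque, 70 mm (its x) by 130 mm (its y) by 6 mm thick, the two corners on its +x side clipped by 15 mm, an incised border line on its face; 0.12 to 0.18 kg. Origin at the centre of its underside, z up. It lies flat, bridging the two battens with its long side across them, within about 10 mm of their middle, its x nearly along theirs.
- trowel: margin trowel, 0.17 kg, lying flat. Flat steel blade 100 mm long, 60 wide, 2.5 thick; from its rear 12 mm a 10 mm round shank rises to a wooden handle parallel to the blade. Origin: blade's underside, middle of its rear edge; x to the blade's tip, z up. Loaded, the blade end is heavy: a loose grip lets it nod, so hold it firmly (50 N or so), near the handle's front.
- trowel_grip (a point): point on the axis of the trowel's handle, 48 mm behind the blade's rear edge and 42 mm above the blade's underside. The handle is straight, flat-sided, 24 mm wide, 28 mm high, and runs from 30 to 130 mm behind the blade's rear edge. Axes as the trowel's.
- trowel_blade (a point): point on the top of the trowel's blade, on its centre line, 57 mm ahead of the blade's rear edge. Axes as the trowel's.
- chisel0: bystander: flat steel stone chisel 165 mm long, 22 mm wide, 9 mm high, lying on the bench; origin under its middle
- chisel1: bystander: narrower flat steel stone chisel 165 mm long, 18 mm wide, 9 mm high, lying on the bench; origin under its middle
- hammer: bystander: club hammer with wooden handle, 230 mm long, head 95 mm wide and 38 mm high, lying on the far side of the bench; origin under its length's middle
- tape: bystander: roll of white tape lying flat, 110 mm diameter, 48 mm high; origin under its centre
Mind the look-alikes: they are no part of the job. Of the things that look like the battens, the middle-sized one is meant.

How it is judged (in metres and radians):
On the way, in this order (a step that is already met when the one before it is completed fails the run):
1. the held trowel's blade is under the plaque while the plaque still rests on the battens (contact force between the fingers and trowel above 1 N and contact force between plaque and battens above 0.3 N and x of trowel_blade in the frame of plaque between -0.045 and 0.045 m and y of trowel_blade in the frame of plaque between -0.04 and 0.04 m and z of trowel_blade in the frame of plaque below 0.001 m), for 0.1 s.
2. the plaque rides on the blade, clear of the battens (contact force between plaque and battens below 0.05 N and contact force between plaque and trowel above 0.8 N and height (world z) of plaque above 0.04 m), for 0.2 s.
At the end, for the whole second after the job is handed in: For the last second the plaque lies on the blade of the gripped trowel alone, underside 70 mm or more above the battens' tops, centre within 100 mm of straight over their middle, level within 0.12 rad, under 20 mm/s and 0.15 rad/s; gripper and arm off the plaque, trowel off the battens (height (world z) of plaque above 0.094 m and horizontal distance between plaque and battens below 0.1 m and angle between plaque's own z axis and vertical below 0.12 rad and linear speed of plaque below 0.02 m/s and angular speed of plaque below 0.15 rad/s and contact force between plaque and trowel above 0.8 N and contact force between each of plaque, trowel and battens below 0.05 N and contact force between the fingers and trowel above 1 N and contact force between each of the arm, the fingers and plaque below 0.05 N); the arm keeps its last pose, push and grip.
It fails at once if the gripper or arm touches the plaque (contact force between any of the fingers, the arm and plaque above 0.1 N).
It fails at once if the plaque tips by more than 0.26 rad (15 degrees) (angle between plaque's own z axis and vertical above 0.26 rad).
It fails at once if the plaque drops below the battens' tops (height (world z) of plaque below 0.018 m).
It fails at once if a chisel, the hammer or the tape is moved by more than 20 mm (distance of any of chisel0, chisel1, hammer, tape from where it was at the start of the episode above 0.02 m).
It also fails if it takes over 48 s, if anything falls off the work surface, if the arm or the gripper's body presses on something with over 40 N, if the wrist force passes 120 N, or if a joint passes its speed limit or range.

## Working session

There is one attempt and no reset: what is moved stays moved. The work goes in short steps, Python scripts to look and compute and a tool call to move; the robot and the scene stay as the last step left them, time stands still between calls to the robot, and variables do not carry over. Pictures are saved under pics/ and viewed, at most 10 in all, crops included, and the job is handed in when it is done.

Besides the shell and the picture viewer there is one more tool, called as name(argument=value, ...), one argument or row to a line, values as JSON. jog_arm: Moves the arm, as the interface text tells. Its arguments: {"type":"object","properties":{"series":{"type":"array"},"grip_force":{"type":"number"}},"required":["series"]}

```bash
mkdir -p pics; ls
cat > h.py <<'E'
import numpy as np,cv2
from cell import manip
def cam(n):
    c=manip.camera(n); c['R']=np.array(c['R']).reshape(3,3); c['t']=np.array(c['t']).ravel()
    c['f']=c['frame'].shape[0]/2/np.tan(np.radians(c['vfov'])/2); return c
def back(c,u,v,z):
    d=c['R'].T@np.array([(u-c['cx'])/c['f'],(v-c['cy'])/c['f'],1]); o=-c['R'].T@c['t']
    return o+d*(z-o[2])/d[2]
def proj(c,X):
    p=c['R']@np.array(X,float)+c['t']; return p[:2]/p[2]*c['f']+[c['cx'],c['cy']]
def save(c,name,box=None,k=1):
    im=np.array(c['frame'])[:,:,::-1]
    if box: im=im[box[1]:box[3],box[0]:box[2]]
    cv2.imwrite('pics/'+name,cv2.resize(im,None,fx=k,fy=k,interpolation=cv2.INTER_CUBIC))
E
python3 - <<'E'
from h import *
for n in('top','scene'):
    c=cam(n); save(c,n+'0.png',k=1.5 if n=='top' else 1.5); print(n,c['f'],-c['R'].T@c['t'],c['R'].round(3).tolist(),c['cx'],c['cy'],[k for k in c])
print(manip.read_state(),manip.finger_overhang)
E
```

```text
pics
top 452.17916069913275 [ 377.75835374  133.12840947 1319.9096001 ] [[-0.003, -1.0, -0.009], [-0.995, 0.004, -0.097], [0.097, 0.009, -0.995]] 261.15560484830263 182.81455891570957 ['frame', 'vfov', 'cx', 'cy', 'R', 't', 'f']
scene 388.25325894735465 [1204.63417814  383.10150898  845.7577247 ] [[-0.332, 0.943, -0.002], [0.694, 0.243, -0.678], [-0.639, -0.227, -0.735]] 256.66318642396345 193.4705331756483 ['frame', 'vfov', 'cx', 'cy', 'R', 't', 'f']
{'clock': 0.1, 'joints': array([-1.20360658e+00,  3.00408540e-01,  1.52150498e+00, -2.87063085e-05,
        1.32072415e+00, -6.66168277e-02]), 'qd': array([ 0.0012985 , -0.00255775, -0.00018218,  0.00096181, -0.00131485,
       -0.00025632]), 'effort': array([ 1.57073580e-03, -5.32644439e+01, -3.53282869e+01,  7.10314955e-02,
        2.34601612e-02, -8.03505964e-05]), 'eef_pos': array([ 231.06759481, -498.81842976,  181.35285753]), 'eef_rot': array([-3.14054810e+00, -4.18200275e-05,  4.33813669e-01]), 'wrist_force': array([ 0.22580816, -0.93165893,  0.34652637]), 'moment': array([ 0.04817268, -0.03632907,  0.03797898]), 'finger_force': 0.0, 'finger_gap': 94.38504251091642} 8.0
```

View pics/top0.png

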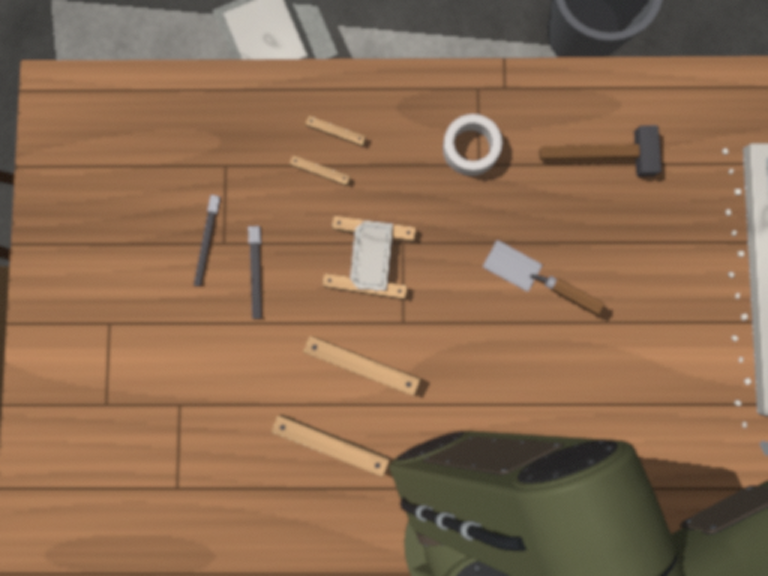

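View pics/scene0.png

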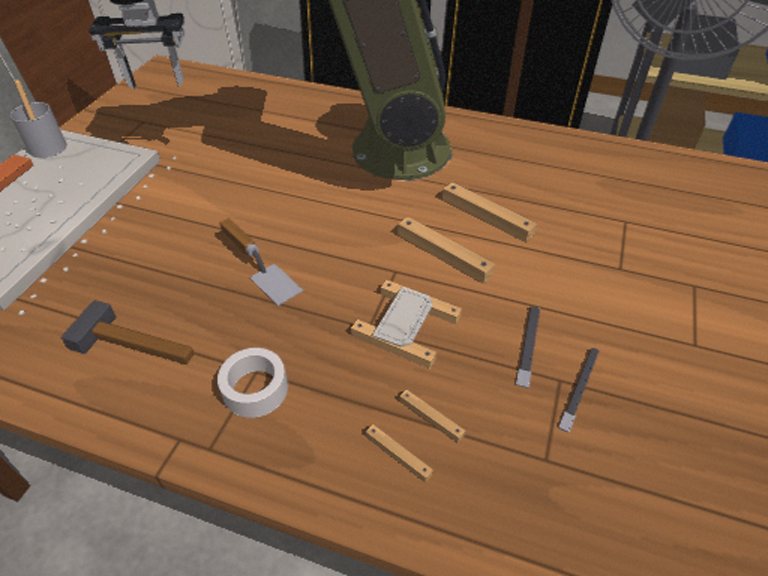

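The top view shows three batten pairs, centred (in the 1.5x picture) at about (328,150) small, (370,257) middle-sized with the plaque, and (347,405) large. The middle one fits: it carries the plaque. The trowel's blade is at (513,265) and its handle end at (605,312). I'll confirm in one crop.

Run:
```python
from h import *
c=cam('top'); save(c,'top1.png',(208,135,418,225),3.8)
c=cam('scene'); save(c,'scene1.png',(140,140,320,250),4.4)
```

```text
(no output)
```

View pics/top1.png

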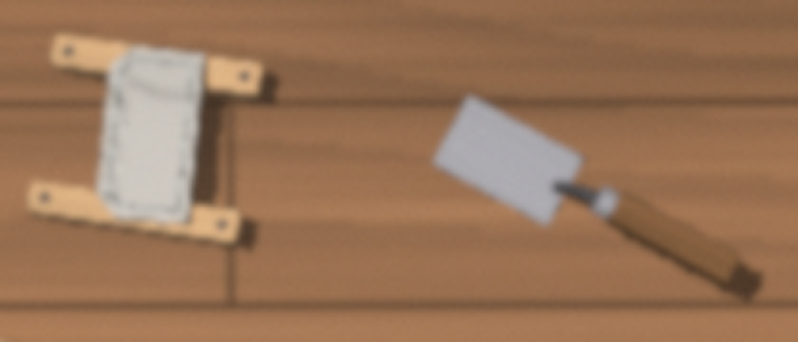

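View pics/scene1.png

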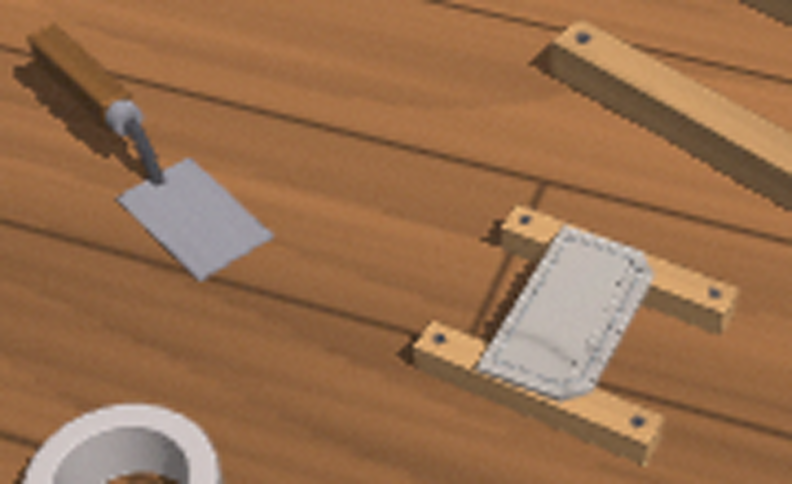

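The top crop shows the middle pair's screws at (68,51), (244,76), (44,197), (221,223), the plaque between them (clipped corners left), and the blade corners (471,95), (433,160), (548,226), (583,158). The scene crop shows the same things, so I can cross-check.

Run:
```python
from h import *
ct=cam('top');cs=cam('scene')
T=lambda p,z:back(ct,208+(p[0]+.5)/3.8-.5,135+(p[1]+.5)/3.8-.5,z)
S=lambda p,z:back(cs,140+(p[0]+.5)/4.4-.5,140+(p[1]+.5)/4.4-.5,z)
def fit(n,f,pts,z,ax):
    P=np.array([f(p,z)[:2] for p in pts]);m=P.mean(0)
    # ax: vectors pairs (i,j) giving direction
    d=sum(P[j]-P[i] for i,j in ax); print(n,P.round(1).tolist(),'mean',m.round(1),'yaw',np.arctan2(d[1],d[0]).round(4))
# x dir of battens: toward clipped side (left in top = +y)
fit('batT',T,[(68,51),(244,76),(44,197),(221,223)],24,[(1,0),(3,2)])
fit('batS',S,[(525,219),(714,293),(440,338),(638,422)],24,[(0,1),(2,3)])
fit('plT edges',T,[(203,53),(188,222),(135,45),(112,66),(99,200),(113,217)],30,[(0,2),(1,5)])
fit('plS',S,[(480,372),(568,227),(565,397),(590,390),(652,270),(640,248)],30,[(0,2),(1,5)])
# trowel: tipR.. order: tip1,tip2,rear2,rear1
fit('trT',T,[(471,95),(433,160),(548,226),(583,158)],2.5,[(3,0),(2,1)])
fit('trS',S,[(202,280),(272,236),(189,158),(119,200)],2.5,[(3,0),(2,1)])
for p in [(613,202),(740,270)]: print('handle',T(p,56).round(1))
for p in [(115,95),(45,35)]: print('handleS',S(p,56).round(1))
```

```text
batT [[606.2, 248.0], [586.3, 113.6], [494.3, 265.6], [474.0, 131.6]] mean [540.2 189.7] yaw 1.4224
batS [[473.8, 130.7], [495.2, 265.1], [586.9, 114.2], [608.2, 248.6]] mean [541.  189.7] yaw 1.4136
plT edges [[603.1, 144.8], [474.4, 156.4], [609.5, 196.5], [593.4, 213.9], [491.3, 223.5], [478.4, 212.9]] mean [541.7 191.3] yaw 1.4753
plS [[608.2, 148.6], [476.7, 161.4], [609.2, 203.1], [599.3, 215.6], [494.6, 223.7], [478.9, 211.1]] mean [544.5 193.9] yaw 1.5393
trT [[574.1, -62.1], [523.7, -32.0], [472.4, -119.3], [524.8, -147.3]] mean [523.8 -90.2] yaw 1.0428
trS [[576.5, -58.0], [525.6, -31.2], [476.9, -117.7], [529.6, -144.4]] mean [527.1 -87.8] yaw 1.0659
handle [ 486.1 -157.2   56. ]
handle [ 435.7 -248.8   56. ]
handleS [ 484.8 -161.2   56. ]
handleS [ 445.5 -238.    56. ]
```

Middle battens: centre (540.6, 189.7), yaw 1.418. Plaque centre is about (543, 187), yaw 1.478. Trowel grip point is about (477.5, -174, 42), yaw 1.06. Next, move above the handle.

jog_arm(
  series=[
    [0.683,0.9,-0.1,0,0,0.133,0],
    [0.683,0.9,-0.1,0,0,0.133,0],
    [0.683,0.9,-0.1,0,0,0.133,0],
    [0.683,0.9,-0.1,0,0,0.133,0],
    [0.683,0.9,-0.1,0,0,0.133,0],
  ],
  grip_force=55,
)

```text
clock: 0.72
eef_pos: [314.5, -389.2, 169.9]
eef_rot: [-3.141, -0.0, 0.646]
wrist_force: [-0.3, -0.3, -0.2]
finger_gap: 93.9
finger_force: 0.0
```

jog_arm(
  series=[
    [0.683,0.9,-0.1,0,0,0.133,0],
    [0.683,0.9,-0.1,0,0,0.133,0],
    [0.683,0.9,-0.1,0,0,0.133,0],
    [0.683,0.9,-0.1,0,0,0.133,0],
    [0.683,0.9,-0.1,0,0,0.133,0],
  ],
)

```text
clock: 1.13
eef_pos: [396.0, -282.2, 157.8]
eef_rot: [-3.141, 0.0, 0.854]
wrist_force: [-0.9, -0.0, -0.5]
finger_gap: 93.9
finger_force: 0.0
```

jog_arm(
  series=[
    [0.683,0.9,-0.1,0,0,0.133,0],
    [0.683,0.9,-0.1,0,0,0.133,0],
    [0.683,0.9,-0.1,0,0,0.133,0],
    [0.683,0.9,-0.1,0,0,0.133,0],
    [0.683,0.9,-0.1,0,0,0.133,0],
    [0.683,0.9,-0.1,0,0,0.133,0],
  ],
)

```text
clock: 1.63
eef_pos: [476.7, -176.6, 145.8]
eef_rot: [-3.141, 0.0, 1.06]
wrist_force: [0.7, -0.3, -0.2]
finger_gap: 93.7
finger_force: 0.0
```

jog_arm(
  series=[
    [0.008,0.017,-0.3,0,0,0,0],
    [0.008,0.017,-0.6,0,0,0,0],
    [0.008,0.017,-0.8,0,0,0,0],
    [0.008,0.017,-0.957,0,0,0,0],
    [0.008,0.017,-0.957,0,0,0,0],
    [0.008,0.017,-0.957,0,0,0,0],
  ],
)

```text
clock: 2.13
eef_pos: [477.2, -174.7, 31.2]
eef_rot: [-3.141, 0.0, 1.058]
wrist_force: [0.8, 0.1, 0.8]
finger_gap: 93.7
finger_force: 0.0
```

jog_arm(
  series=[
    [0,0,0,0,0,0,1],
    [0,0,0,0,0,0,1],
    [0,0,0,0,0,0,1],
    [0,0,0,0,0,0,1],
    [0,0,0,0,0,0,1],
    [0,0,0,0,0,0,1],
    [0,0,0,0,0,0,1],
    [0,0,0,0,0,0,1],
  ],
  grip_force=55,
)

```text
clock: 2.8
eef_pos: [478.0, -173.0, 31.0]
eef_rot: [-3.142, 0.0, 1.061]
wrist_force: [-0.7, -0.1, 0.8]
finger_gap: 44.0
finger_force: 0.0
```

jog_arm(
  series=[
    [0,0,0,0,0,0,1],
    [0,0,0,0,0,0,1],
    [0,0,0,0,0,0,1],
    [0,0,0,0,0,0,1],
    [0,0,0,0,0,0,1],
    [0,0,0,0,0,0,1],
    [0,0,0,0,0,0,1],
    [0,0,0,0,0,0,1],
  ],
)

```text
clock: 3.47
eef_pos: [478.0, -173.0, 31.0]
eef_rot: [-3.142, 0.0, 1.061]
wrist_force: [1.0, 0.6, -0.5]
finger_gap: 21.1
finger_force: 55.0
```

jog_arm(
  series=[
    [0,0,0.08,0,0,0,1],
    [0,0,0.17,0,0,0,1],
    [0,0,0.25,0,0,0,1],
    [0,0,0.25,0,0,0,1],
  ],
)

```text
clock: 3.8
eef_pos: [479.1, -173.5, 63.7]
eef_rot: [3.138, -0.0, 1.061]
wrist_force: [-0.5, -0.1, -1.0]
finger_gap: 21.1
finger_force: 55.0
```

Run:
```python
from h import *
c=cam('top'); save(c,'top2.png',(208,135,418,225),3.8)
c=cam('scene'); save(c,'scene2.png',(140,120,300,230),4.9)
s=manip.read_state();print(s['eef_pos'],s['eef_rot'],s['finger_gap'],s['finger_force'],s['moment'])
```

```text
[ 478.22948479 -173.10385157   61.62218356] [ 3.14041102e+00 -8.45580764e-05  1.06059759e+00] 21.342161025142012 54.991058707237244 [-0.0755452   0.04194862  0.01199381]
```

View pics/scene2.png

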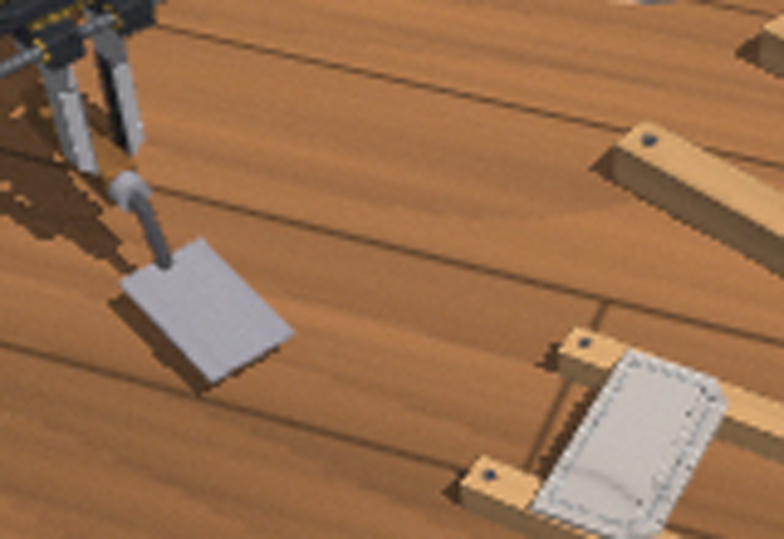

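View pics/top2.png

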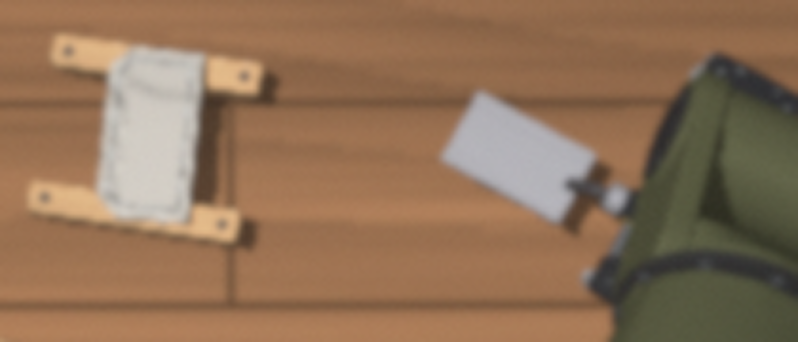

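The scene crop shows the trowel gripped, with blade corners (204,238), (121,283), (211,382), (296,332). In the top crop they are (480,90), (441,157), (560,224), (597,157). I'll check the blade's pose for tilt.

```bash
cat >> h.py <<'E'
from scipy.optimize import least_squares
from scipy.spatial.transform import Rotation as Ro
B=np.array([[100,-30,2.5],[100,30,2.5],[0,30,2.5],[0,-30,2.5]])  # top picture order: tip right(-y)...
def fitpose(ct,cs,pt,ps,x0):
    f=lambda q:np.concatenate([(proj(c,q[:3]+Ro.from_euler('xyz',q[3:]).apply(b))-p) for c,P in((ct,pt),(cs,ps)) for b,p in zip(B,P)])
    r=least_squares(f,x0); return r.x,np.abs(r.fun).max()
def cr(P,x0,y0,k): return [(x0+(u+.5)/k-.5,y0+(v+.5)/k-.5) for u,v in P]
E
python3 - <<'E'
from h import *
ct=cam('top');cs=cam('scene')
pt=cr([(471,95),(433,160),(548,226),(583,158)],208,135,3.8); ps=cr([(202,280),(272,236),(189,158),(119,200)],140,140,4.4)
x0=[500,-132,0,0,0,1.06]
print(fitpose(ct,cs,pt,ps,x0))
pt=cr([(480,90),(441,157),(560,224),(597,157)],208,135,3.8); ps=cr([(211,382),(296,332),(204,238),(121,283)],140,120,4.9)
print(fitpose(ct,cs,pt,ps,x0))
s=manip.read_state();print(s['eef_pos'],s['eef_rot'])
E
```

```text
(array([ 4.99309257e+02, -1.33914175e+02, -4.71170106e+00,  3.03782372e-02,
       -1.39479385e-02,  1.05512516e+00]), np.float64(0.712953577415874))
(array([ 4.97478422e+02, -1.36719140e+02,  2.52232931e+01,  3.08428753e-02,
        4.96319924e-02,  1.03565767e+00]), np.float64(0.6871740776427373))
[ 477.80849777 -172.93788892   60.80211034] [-3.14123251e+00  5.34582136e-05  1.06056067e+00]
```

```bash
cat >> h.py <<'E'
from scipy.optimize import minimize
def fitmask(q0,yaw=None):
    """refine blade pose on soft mask (blade grey vs wood) in both views"""
    D=[]
    for n in('top','scene'):
        c=cam(n)
        im=np.mean([np.array(c['frame'],float)]+[np.array(cam(n)['frame'],float) for _ in range(2)],0)
        pts=np.array([proj(c,q0[:3]+Ro.from_euler('xyz',q0[3:]).apply(b)) for b in B])
        x0,y0=(pts.min(0)-6).astype(int);x1,y1=(pts.max(0)+7).astype(int)
        k=im[y0:y1,x0:x1]; s=(k[...,0]-k[...,2])/(k.max(2)+1)   # red-blue saturation
        a=np.clip((np.percentile(s,80)-s)/(np.percentile(s,80)-np.percentile(s,15)),0,1)
        a=cv2.resize(a,None,fx=8,fy=8,interpolation=cv2.INTER_LINEAR)
        D.append((c,a,x0,y0))
    def cost(d):
        q=q0+d*np.array([1,1,1,.02,.02,.02]);e=0
        for c,a,x0,y0 in D:
            P=np.array([proj(c,q[:3]+Ro.from_euler('xyz',q[3:]).apply(b)) for b in B])
            P=(P-[x0,y0]+.5)*8-.5
            m=np.zeros(a.shape,np.float32);cv2.fillConvexPoly(m,(P*16).round().astype(np.int32),1,shift=4)
            m=cv2.GaussianBlur(m,(0,0),5); e+=((m-a)**2).sum()/64
        return e
    best=None
    for st in range(3):
        S=np.vstack([np.zeros(6)]+[4*np.eye(6)[i]*(1 if (i+st)%2 else -1) for i in range(6)])
        if best is not None:S=S+best.x
        r=minimize(cost,np.zeros(6) if best is None else best.x,method='Nelder-Mead',options=dict(initial_simplex=S,maxiter=600,xatol=.02,fatol=.01))
        if best is None or r.fun<best.fun:best=r
    return q0+best.x*np.array([1,1,1,.02,.02,.02]),best.fun
E
python3 - <<'E'
from h import *
print(fitmask(np.array([499.5,-134,28,0.01,0.02,1.05])))
print(fitmask(np.array([501,-132,30,0.0,-0.02,1.06])))
E
```

```text
(array([ 4.96141493e+02, -1.37479206e+02,  2.46452091e+01,  8.31721788e-03,
        1.11899554e-01,  1.04860123e+00]), np.float64(83.57360193597592))
(array([ 4.96505835e+02, -1.37355479e+02,  2.43416416e+01,  6.28570176e-03,
        9.21059038e-02,  1.04870200e+00]), np.float64(82.09781551871242))
```

jog_arm(
  series=[
    [0.1,0.5,0.0,0,0,0.11,1],
    [0.2,0.9,0.0,0,0,0.228,1],
    [0.2,0.98,0.0,0,0,0.228,1],
    [0.2,0.98,0.0,0,0,0.228,1],
    [0.2,0.98,0,0,0,0.228,1],
    [0.2,0.98,0,0,0,0.228,1],
    [0.2,0.98,0,0,0,0.228,1],
  ],
)

```text
clock: 5.18
eef_pos: [501.9, -56.3, 61.0]
eef_rot: [3.142, 0.0, 1.417]
wrist_force: [-0.5, -1.0, -1.6]
finger_gap: 21.3
finger_force: 55.0
```

Run:
```python
from h import *
s=manip.read_state();p=s['eef_pos'];y=s['eef_rot'][2];print(p,s['eef_rot'])
q=np.array([p[0]+48*np.cos(y),p[1]+48*np.sin(y),p[2]-31,0,0.02,y]);print('nominal',q)
print(fitmask(q))
q[4]=-.02;q[3]=.03;print(fitmask(q))
```

```text
[501.9314343  -56.33977351  61.00871371] [3.14153572e+00 1.16127026e-04 1.41666210e+00]
nominal [ 5.09300617e+02 -8.90882219e+00  3.00087137e+01  0.00000000e+00
  2.00000000e-02  1.41666210e+00]
(array([ 5.06474930e+02, -1.59815562e+01,  2.41568328e+01,  3.31459943e-02,
        8.57305239e-02,  1.40986772e+00]), np.float64(87.43113053971243))
(array([ 5.06583198e+02, -1.50653861e+01,  2.40963006e+01,  2.94140808e-02,
        8.18268707e-02,  1.41145496e+00]), np.float64(86.46497962698277))
```

Run:
```python
import h; from h import *
orig=h.cam
def old(n):
    c=orig(n); f=np.array(c['frame']).copy()
    im=cv2.imread('pics/%s1.png'%n)[:,:,::-1]; (x0,y0,x1,y1)=(208,135,418,225) if n=='top' else (140,140,320,250)
    f[y0:y1,x0:x1]=cv2.resize(im,(x1-x0,y1-y0),interpolation=cv2.INTER_AREA); c['frame']=f; return c
h.cam=old
print(fitmask(np.array([501,-132,-2,0,0,1.06])))
print(fitmask(np.array([501,-132,-2,0.02,0.04,1.06])))
```

```text
(array([ 4.99379557e+02, -1.34196466e+02, -1.74978158e+00,  4.29031938e-03,
        3.19076481e-02,  1.06115711e+00]), np.float64(67.28779174586501))
(array([ 4.99721227e+02, -1.34022025e+02, -1.64735003e+00,  8.52718812e-03,
        3.03146961e-02,  1.06326264e+00]), np.float64(67.13596428929986))
```

jog_arm(
  series=[
    [0.0,0,0,0.069,-0.011,0,1],
    [0.008,0,-0.1,0.069,-0.011,0,1],
    [0.008,0,-0.192,0.069,-0.011,0,1],
    [0.008,0,-0.192,0.069,-0.011,0,1],
    [0.008,0,-0.192,0.069,-0.011,0,1],
    [0.008,0,-0.192,0.069,-0.011,0,1],
  ],
  grip_force=60,
)

```text
clock: 6.88
eef_pos: [503.1, -55.1, 38.2]
eef_rot: [3.141, -0.109, 1.419]
wrist_force: [-0.1, 0.4, -1.6]
finger_gap: 20.7
finger_force: 60.0
```

Run:
```python
from h import *
s=manip.read_state();p=s['eef_pos'];y=1.417;print(p,s['eef_rot'],s['finger_gap'],s['wrist_force'])
q=np.array([p[0]+45*np.cos(y),p[1]+45*np.sin(y),p[2]-31,0.02,0.0,y]);print('nominal',q)
print(fitmask(q))
c=cam('scene'); save(c,'scene3.png',(150,120,310,230),4.9)
```

```text
[503.07499401 -55.09612638  38.18182469] [ 3.14100071 -0.1092778   1.41943093] 20.702152155485862 [-0.12370549  0.41783763 -1.58783247]
nominal [ 5.09968578e+02 -1.06272777e+01  7.18182469e+00  2.00000000e-02
  0.00000000e+00  1.41700000e+00]
(array([ 5.08716591e+02, -1.15035897e+01,  6.77498404e+00,  3.46265160e-02,
       -1.15706256e-02,  1.41969020e+00]), np.float64(78.5509987281834))
```

View pics/scene3.png

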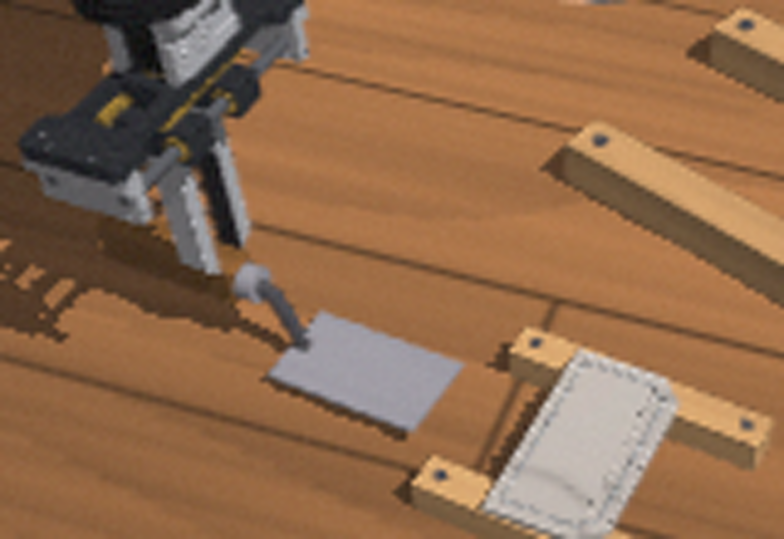

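Blade is about 0.045 rad tip-up, underside about 8 mm, aligned with the channel (blade corners (322,312), (270,377), (410,432), (462,365)). Sliding in.

jog_arm(
  series=[
    [0.016,0.103,0,0,0,0,1],
    [0.032,0.206,0,0,0,0,1],
    [0.048,0.309,0,0,0,0,1],
    [0.064,0.412,0,0,0,0,1],
    [0.08,0.515,0,0,0,0,1],
    [0.095,0.617,0,0,0,0,1],
    [0.111,0.72,0,0,0,0,1],
    [0.127,0.823,0,0,0,0,1],
  ],
)

```text
clock: 7.9
eef_pos: [518.3, 44.8, 37.9]
eef_rot: [3.141, -0.11, 1.419]
wrist_force: [0.3, -0.5, -1.3]
finger_gap: 20.9
finger_force: 60.0
```

jog_arm(
  series=[
    [0.01,0.06,0,0,0,0,1],
    [0.018,0.12,0,0,0,0,1],
    [0.028,0.18,0,0,0,0,1],
    [0.037,0.24,0,0,0,0,1],
    [0.046,0.3,0,0,0,0,1],
    [0.055,0.358,0,0,0,0,1],
    [0.055,0.358,0,0,0,0,1],
    [0.055,0.358,0,0,0,0,1],
  ],
)

```text
clock: 8.57
eef_pos: [524.8, 86.5, 37.9]
eef_rot: [3.141, -0.11, 1.419]
wrist_force: [0.5, 0.1, -1.6]
finger_gap: 20.6
finger_force: 60.0
```

Run:
```python
from h import *
s=manip.read_state();print(s['eef_pos'],s['eef_rot'],s['wrist_force'],s['moment'])
c=cam('scene'); save(c,'scene4.png',(180,140,340,250),4.9)
```

```text
[524.79652088  86.53171844  37.93165088] [ 3.14099236 -0.10971198  1.41923253] [ 0.54525528  0.0686681  -1.61517612] [-0.16430418 -0.00805945 -0.02732154]
```

View pics/scene4.png

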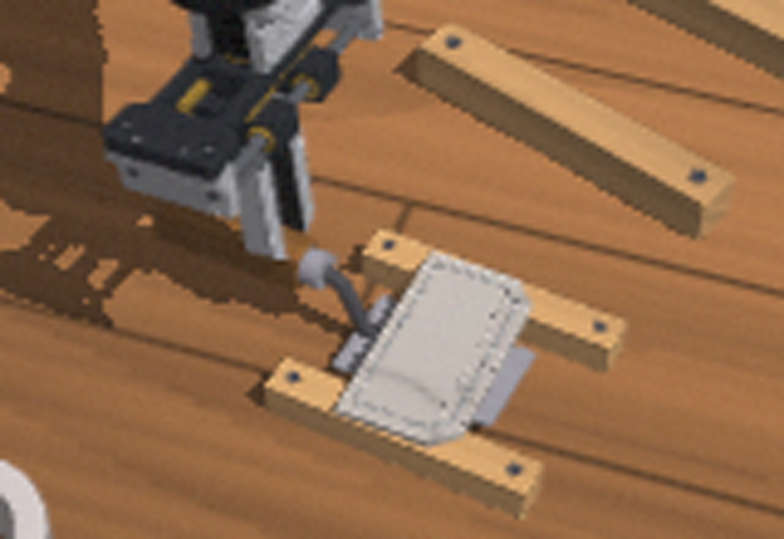

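The blade lies under the plaque: its tip strip shows at (505,385) and its rear strip at (365,335), with no contact force. Raising gently.

jog_arm(
  series=[
    [0,0,0.01,0,0,0,1],
    [0,0,0.02,0,0,0,1],
    [0,0,0.03,0,0,0,1],
    [0,0,0.04,0,0,0,1],
    [0,0,0.05,0,0,0,1],
    [0,0,0.06,0,0,0,1],
    [0,0,0.06,0,0,0,1],
    [0,0,0.06,0,0,0,1],
  ],
)

```text
clock: 9.28
eef_pos: [524.8, 86.3, 45.2]
eef_rot: [3.141, -0.11, 1.419]
wrist_force: [-0.5, -0.3, -1.3]
finger_gap: 20.7
finger_force: 60.0
```

jog_arm(
  series=[
    [0,0,0.006,0,0,0,1],
    [0,0,0.012,0,0,0,1],
    [0,0,0.018,0,0,0,1],
    [0,0,0.024,0,0,0,1],
    [0,0,0.03,0,0,0,1],
    [0,0,0.036,0,0,0,1],
    [0,0,0.042,0,0,0,1],
    [0,0,0.042,0,0,0,1],
  ],
)

```text
clock: 9.95
eef_pos: [524.9, 86.3, 50.3]
eef_rot: [3.141, -0.11, 1.419]
wrist_force: [0.8, -0.1, -0.9]
finger_gap: 20.8
finger_force: 60.0
```

Run:
```python
from h import *
W=[];M=[]
for i in range(4):
    cam('top');s=manip.read_state();W.append(s['wrist_force']);M.append(s['moment'])
print(s['eef_pos'],s['eef_rot'],np.mean(W,0),np.mean(M,0))
```

```text
[524.7943576   86.30981349  50.17654258] [ 3.14097303 -0.10972148  1.41880241] [ 0.34829734 -0.06269948 -2.03458837] [-0.26518059 -0.05250952 -0.02161338]
```

jog_arm(
  series=[
    [0,0,0.006,0,0,0,1],
    [0,0,0.012,0,0,0,1],
    [0,0,0.018,0,0,0,1],
    [0,0,0.024,0,0,0,1],
    [0,0,0.03,0,0,0,1],
    [0,0,0.036,0,0,0,1],
    [0,0,0.042,0,0,0,1],
    [0,0,0.042,0,0,0,1],
  ],
)

```text
clock: 10.82
eef_pos: [524.8, 86.3, 55.4]
eef_rot: [3.141, -0.11, 1.419]
wrist_force: [-0.5, -0.4, -1.1]
finger_gap: 20.6
finger_force: 60.0
```

Run:
```python
from h import *
W=[];M=[]
for i in range(4):
    c=cam('scene');s=manip.read_state();W.append(s['wrist_force']);M.append(s['moment'])
print(s['eef_pos'],s['eef_rot'],np.mean(W,0),np.mean(M,0),s['finger_gap'])
save(c,'scene5.png',(180,130,340,240),4.9)
```

```text
[524.79166915  86.28712224  55.22959449] [ 3.14096283 -0.10970457  1.41875406] [-0.02521943  0.00967066 -2.69221592] [-0.27978808 -0.00537869  0.02080256] 20.45371079880291
```

View pics/scene5.png

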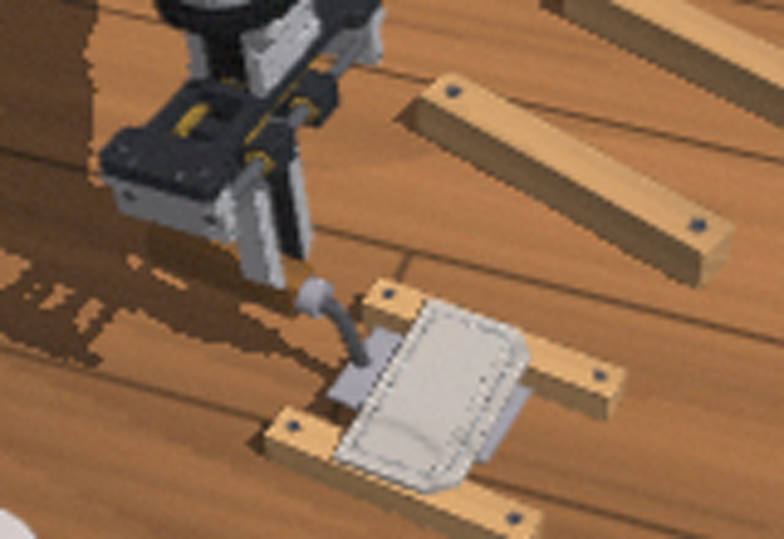

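```bash
cat > pr.py <<'E'
from h import *
def pred(x0,y0,k):
    c=cam('scene');s=manip.read_state();p=s['eef_pos'];y=s['eef_rot'][2]
    g=p+Ro.from_euler('xyz',s['eef_rot']).apply([0,0,-11])
    for pit in(-.06,-.03,0,.03,.06,.09,.12):
        R=Ro.from_euler('xyz',[0,pit,y]); P=[proj(c,g+R.apply(b+[48,0,-42])) for b in B]
        print(pit,[((np.array(q)-[x0,y0]+.5)*k-.5).round().astype(int).tolist() for q in P])
E
python3 - <<'E'
from pr import *
pred(180,130,4.9)
E
```

```text
-0.06 [[497, 453], [544, 379], [386, 324], [336, 394]]
-0.03 [[495, 457], [542, 383], [385, 325], [335, 395]]
0 [[493, 461], [539, 388], [383, 326], [333, 396]]
0.03 [[491, 466], [537, 392], [381, 327], [331, 397]]
0.06 [[488, 470], [534, 396], [379, 328], [329, 397]]
0.09 [[485, 473], [531, 400], [377, 329], [327, 398]]
0.12 [[482, 477], [528, 404], [375, 329], [325, 399]]
```

Observed corners, tip (487,460), (530,389) and rear (378,328), (330,395), match a pitch near 0, so the loaded blade is level. Lifting on.

jog_arm(
  series=[
    [0,0,0.015,0,0,0,1],
    [0,0,0.035,0,0,0,1],
    [0,0,0.06,0,0,0,1],
    [0,0,0.09,0,0,0,1],
    [0,0,0.12,0,0,0,1],
    [0,0,0.14,0,0,0,1],
    [0,0,0.15,0,0,0,1],
    [0,0,0.15,0,0,0,1],
  ],
)

```text
clock: 11.73
eef_pos: [525.0, 86.3, 73.6]
eef_rot: [3.14, -0.11, 1.419]
wrist_force: [-0.5, -0.2, -2.0]
finger_gap: 19.2
finger_force: 60.0
```

Run:
```python
from pr import *
W=[];M=[]
for i in range(4):
    c=cam('scene');s=manip.read_state();W.append(s['wrist_force']);M.append(s['moment'])
print(s['eef_pos'],s['eef_rot'],np.mean(W,0),np.mean(M,0),s['finger_gap'])
save(c,'scene6.png',(180,120,340,230),4.9); pred(180,120,4.9)
```

```text
[524.76997758  86.28276147  73.15262183] [ 3.14107911 -0.10973407  1.41867453] [-0.18725467 -0.47521782 -1.7570996 ] [-0.16966137 -0.01845287  0.00459461] 18.239511517404985
-0.06 [[499, 481], [546, 406], [387, 352], [336, 422]]
-0.03 [[497, 485], [544, 411], [385, 353], [334, 423]]
0 [[495, 490], [541, 416], [383, 354], [332, 424]]
0.03 [[492, 494], [539, 420], [381, 355], [331, 425]]
0.06 [[489, 498], [536, 424], [379, 356], [329, 426]]
0.09 [[487, 502], [533, 428], [377, 357], [327, 426]]
0.12 [[484, 506], [530, 432], [375, 357], [325, 427]]
```

View pics/scene6.png

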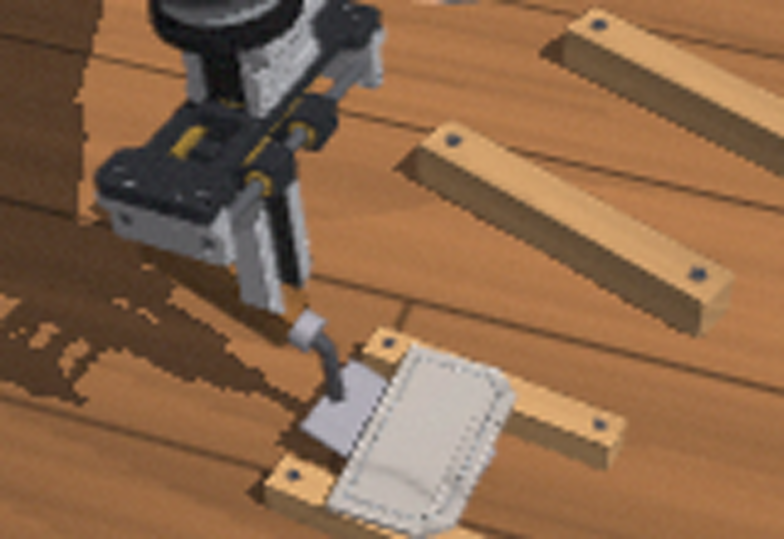

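The view shows the trowel nodding in the grip: the rear corners (352,362), (302,425) lie well left of the prediction, the tip strip is hidden and the gap is shrinking. The plaque seems to lie back on the battens, about 7 mm nearer -y. I'll quantify from these pixels.

Run:
```python
from pr import *
c=cam('scene');s=manip.read_state();y=s['eef_rot'][2];print(s['clock'],s['eef_pos'],s['finger_gap'],s['finger_force'],s['wrist_force'],s['moment'])
g=s['eef_pos']+Ro.from_euler('xyz',s['eef_rot']).apply([0,0,-11]);ax=np.array([np.cos(y),np.sin(y),0])
pts=cr([(356,362),(305,425)],180,120,4.9)
# rear edge corners: centre m (along a, height z, lateral l)
f=lambda q:np.concatenate([proj(c,g+ax*q[0]+np.array([-ax[1],ax[0],0])*(q[2]+l)+[0,0,q[1]])-p for l,p in zip((30,-30),pts)])
r=least_squares(f,[48,-40,0]);print('rear top edge rel grip (along,z,lat)',r.x,'res',r.fun, 'nominal 48,-39.5; nominal pitches:')
for p in(0,.1,.2,.3,.4):
    print(p,48*np.cos(p)-39.5*np.sin(p),-39.5*np.cos(p)-48*np.sin(p))
```

```text
12.0333 [524.78339155  86.30230831  73.15040974] 18.631834082057964 59.98113378183916 [ 0.14805572 -0.1827499  -1.92497353] [-0.21883589 -0.0169245  -0.0269706 ]
rear top edge rel grip (along,z,lat) [   8.65945462 -100.25619042   36.49576422] res [-0.30767326 -0.22669534  0.29827752  0.21977255] nominal 48,-39.5; nominal pitches:
0 48.0 -39.5
0.1 43.81677997579553 -44.09466852752977
0.2 39.195757169974684 -48.24875770289198
0.3 34.18310331490618 -51.920761240205735
0.4 28.82890319094679 -55.073989693929185
```

```bash
cat > fr.py <<'E'
from pr import *
def rear(c,g,ax,pts):
    f=lambda q:np.concatenate([proj(c,g+ax*q[0]+np.array([-ax[1],ax[0],0])*l+[0,0,q[1]])-p for l,p in zip((30,-30),pts)])
    return least_squares(f,[48,-40])
E
python3 - <<'E'
from fr import *
c=cam('scene');s=manip.read_state();y=s['eef_rot'][2]
ax=np.array([np.cos(y),np.sin(y),0]);o=Ro.from_euler('xyz',s['eef_rot']).apply([0,0,-11])
g=s['eef_pos']+o
print(rear(c,g,ax,cr([(352,362),(302,425)],180,120,4.9)).x, 'now')
g5=np.array([524.8,86.3,55.23])+o
print(rear(c,g5,ax,cr([(378,328),(330,395)],180,130,4.9)).x,'scene5 (about level?)')
# where's plaque: rear(-x) edge top corners, in scene6 and scene4
for n,P,y0 in(('s4',[(430,250),(338,410)],140),('s5',[(430,300),(337,458)],130),('s6',[(412,345),(330,507)],120)):
    print(n,[back(c,*p,30).round(1).tolist() for p in cr(P,180,y0,4.9)])
E
```

```text
[ 27.75758264 -54.05236418] now
[ 45.35616934 -41.48260328] scene5 (about level?)
s4 [[475.8, 157.1, 30.0], [605.5, 147.3, 30.0]]
s5 [[476.5, 157.3, 30.0], [605.1, 146.5, 30.0]]
s6 [[477.0, 146.3, 30.0], [606.3, 142.9, 30.0]]
```

The pitch is about 0.33 rad with the tip resting on the bench, and the plaque is back on the battens. The grip slipped in rotation. I'll lower the trowel flat onto the bench under the plaque, then regrip farther forward.

jog_arm(
  series=[
    [0,0,-0.04,0,0,0,1],
    [0,0,-0.085,0,0,0,1],
    [0,0,-0.13,0,0,0,1],
    [0,0,-0.175,0,0,0,1],
    [0,0,-0.22,0,0,0,1],
    [0,0,-0.26,0,0,0,1],
    [0,0,-0.3,0,0,0,1],
    [0,0,-0.3,0,0,0,1],
  ],
)

```text
clock: 12.75
eef_pos: [524.3, 86.3, 36.1]
eef_rot: [-3.141, -0.109, 1.419]
wrist_force: [0.2, -0.6, -0.3]
finger_gap: 0.4
finger_force: 0.0
```

jog_arm(
  series=[
    [0,0,-0.02,0,0,0,1],
    [0,0,-0.035,0,0,0,1],
    [0,0,-0.05,0,0,0,1],
    [0,0,-0.05,0,0,0,1],
  ],
)

```text
clock: 13.08
eef_pos: [525.0, 86.1, 31.3]
eef_rot: [3.14, -0.11, 1.419]
wrist_force: [-0.0, -1.6, 1.6]
finger_gap: 0.8
finger_force: 1.3
```

jog_arm(
  series=[
    [0,0,0.2,0,0,0,1],
    [0,0,0.45,0,0,0,1],
    [0,0,0.7,0,0,0,1],
    [0,-0.3,0.9,0,0,0,0],
    [0,-0.7,0.9,-0.069,0.011,0,0],
    [0,-0.95,0.9,-0.069,0.011,0,0],
    [0,-0.95,0.9,-0.069,0.011,0,0],
    [0,-0.95,0.9,-0.069,0.011,0,0],
  ],
)

```text
clock: 13.75
eef_pos: [524.7, -28.7, 139.3]
eef_rot: [3.142, -0.0, 1.416]
wrist_force: [0.0, 0.4, -0.3]
finger_gap: 30.2
finger_force: 0.0
```

Run:
```python
from h import *
s=manip.read_state();print(s['clock'],s['eef_pos'],s['eef_rot'],s['finger_gap'],s['wrist_force'])
for n in('top','scene'):
    c=cam(n);np.save('pics/%s.npy'%n,np.array(c['frame']))
    im=np.array(c['frame']).astype(float)
    sat=(im[...,0]-im[...,2])/(im.max(2)+1)
    # predict box of handle/blade
    pts=np.array([proj(c,p) for p in([480,-60,0],[590,-60,60],[480,250,0],[600,250,60])])
    x0,y0=pts.min(0).astype(int);x1,y1=pts.max(0).astype(int);print(n,x0,y0,x1,y1)
    sub=sat[y0:y1:2,x0:x1:2]; L=im.max(2)[y0:y1:2,x0:x1:2]
    # legend: '#' grey bright, 'x' grey dark, '.' wood, ',' dark wood/shadow, 'o' paler wood (battens)
    for r,l in zip(sub,L): print(''.join('#' if a<.2 and b>130 else 'x' if a<.25 else 'o' if b>205 else ',' if b<95 else '.' for a,b in zip(r,l)))
```

```text
13.75 [524.74050555 -28.72944753 139.26072314] [ 3.14156337e+00 -4.54398937e-04  1.41625971e+00] 30.17907428409051 [ 0.0032315   0.37963018 -0.32374407]
top 223 148 333 192
o..oooooooo####xxx.............................xx....,.
o.oooooooo##########x..........................xxx...,x
....oooox###########xoooooo....................xx...,,,
........############xooo..o....................xx....,x
........############xooooo..,..................xx,..,,,
........############x...oo.,,..................x,,..,,,
........############x,.....,,.................,x,,..,,,
.......##############xx#......................,,,,..,,,
.......##############xx#x......................,,...,,,
.......##############xx#x......................,,...,,,
.......##############xx#x..###.................,,...x,,
.......#############xxx#xxx###.................,,...xxx
.......#############xxxxxxx###.................,,...xxx
.......#############xxx#x,,xxx.................,,...##x
.......#############xxx#.......,,,,,,,,........,,..xx#x
.......#############xx##........,,,,,,,,,,,,,,,,,...xxx
.......#############xx##.......
[... 946 characters left out ...]
,,,,,,,,,.xx.xx....,,#############.ooooo
.....................,,,,,,,,....xx.##,##############oooooo
........................,,,,,,,,.,x.#xx###########x#....ooo
...............................,,,xxxx##############.......
.................................,,xxx#############........
..................................#xx##############........
.................................x#xx################......
.............................o.oo#xx################.......
...........................,oox.ooo############x####.......
..........................,,.ooooo.################........
..........................,,...ooo#################........
..................................################.........
```

Run:
```python
from h import *
c=cam('top');im=np.array(c['frame']).astype(float);sat=(im[...,0]-im[...,2])/(im.max(2)+1)
np.set_printoptions(linewidth=250)
print((sat[158:190,258:292]*100).astype(int))
print('handle red channel cols 280-320');print(im[160:186,276:322:1,0].astype(int))
```

```text
[[ 6  5  4 ... 48 48 47]
 [ 6  5  4 ... 46 47 47]
 [ 6  5  5 ... 47 47 47]
 ...
 [ 5  4  6 ... 47 47 47]
 [ 5  5  6 ... 47 48 48]
 [ 5  6  6 ... 47 48 48]]
handle red channel cols 280-320
[[ 94  80  80 ...  85  91  97]
 [ 89  86  83 ...  84  90  97]
 [109 108 105 ...  85  91  97]
 ...
 [170 171 170 ... 102 101  99]
 [171 173 171 ... 103 103 101]
 [171 172 170 ... 103 103 102]]
```

Run:
```python
from h import *
c=cam('top');im=np.array(c['frame']).astype(float);sat=(im[...,0]-im[...,2])/(im.max(2)+1)
for r in range(158,190): print(r,' '.join('%2d'%v for v in sat[r,258:290]*100))
print('R/10');
for r in range(160,188): print(r,' '.join('%2d'%v for v in im[r,276:320,0]/10))
```

```text
158  6  5  5  6 10 20 36 40 39 40 40 40 39 40 39 40 40 40 41 43 43 46 45 46 47 47 47 46 46 46 46 47
159  6  4  4  5  9 19 35 40 40 40 39 40 40 40 40 40 41 41 41 44 42 44 46 47 47 47 47 47 46 47 47 47
160  7  5  5  6  8 15 32 38 39 40 39 40 39 41 40 40 41 42 42 42 43 44 47 46 47 47 47 47 47 46 47 47
161  5  5  4  5  6 11 21 27 26 25 26 26 29 34 41 42 43 42 43 44 44 46 46 47 47 47 47 48 48 47 46 47
162  6  5  4  5  5  6  9  8  8  8  9  9 14 26 39 45 45 45 45 46 47 45 46 47 46 48 48 48 46 47 48 46
163  6  5  4  5  4  5  2  2  3  1  1  2  7 20 38 46 47 47 47 47 47 47 48 47 47 47 47 46 47 47 47 47
164  5  4  4  5  5  4  0  1  0  0  0  0  4 19 38 46 47 48 47 47 47 48 48 47 48 48 48 46 48 46 47 47
165  6  4  4  5  5  5  0  1  0  0 -1  0  4 21 39 46 47 47 47 47 46 46 46 47 47 47 47 48 47 47 47 48
166  6  5  5  6  5  5  1  1  1  0  0  0  4 22 40 46 46 47 46 42 40 38 39 42 46 47 48 48 48 48 48 48
167  6  6  5  6  6  5  1  1  0  0  0  0  4 22 41 47 47 45 41 31 23 20 23 31 41 49 49 50 50 49 50 49
168  5  6  6  6  5  4  1  0  0  0  0  0  4 21 40 43 43 40 32 19 10  6  8 19 37 48 51 50 50 50 51 51

[... 5212 characters left out ...]
12 11  8  8  8  9 10
183 17 17 17 17 17 16 17 17 17 16 16 16 16 17 16 16 17 16 16 16 16 16 16 16 16 16 16 16 15 16 16 16 16 15 16 16 15 14 12  9  8  8  9  9
184 17 17 17 17 17 17 17 17 17 16 17 17 16 17 17 16 16 16 16 16 16 16 16 16 16 16 16 16 16 16 16 16 16 16 16 16 16 14 11  9  8  8  9 10
185 17 17 17 17 17 17 17 17 16 17 17 17 16 17 17 16 17 16 16 16 16 16 16 16 16 16 16 16 16 16 16 16 16 16 16 16 16 14 11  9  8  8  9 10
186 17 17 17 17 17 17 17 17 17 17 17 17 17 17 17 16 17 17 16 17 16 16 16 16 16 16 16 16 16 16 16 16 16 16 16 16 16 14 11  8  8  8  9 10
187 17 17 17 17 17 17 17 17 17 17 17 17 17 17 17 17 17 17 17 17 17 17 17 17 17 17 17 17 17 17 17 17 17 17 17 17 16 14 11  8  8  8  9 10
```

Run:
```python
from h import *
c=cam('top')
for n,u,v,z in(('rear top',271.1,161.3,2.5),('rear bot',270.2,182.3,2.5),('rear mid',270.75,171.8,2.5),('handle front',281.5,170.7,52),('handle low edge a',284,174.7,56),('low edge b',310,176.2,56),('up a',284,166.3,56),('up b',308,168,56),('handle end',314.5,172,50)):
    print(n,back(c,u,v,z).round(1))
```

```text
rear top [569.9 115.6   2.5]
rear bot [507.9 118.5   2.5]
rear mid [538.8 116.8   2.5]
handle front [535.8  87.   52. ]
handle low edge a [523.9  80.2  56. ]
low edge b [519.4   7.2  56. ]
up a [547.8  80.   56. ]
up b [542.7  12.5  56. ]
handle end [532.   -6.2  50. ]
```

The trowel lies flat under the plaque: rear edge middle (538.8, 116.8), yaw about 1.508. I'll regrip about 40 mm behind the rear edge, at the front of the handle.

jog_arm(
  series=[
    [0.03,0.3,0,0,0,0.02,0.4],
    [0.06,0.6,0,0,0,0.04,0.4],
    [0.097,0.88,0,0,0,0.0586,0.4],
    [0.097,0.88,0,0,0,0.0586,0.4],
    [0.097,0.88,-0.3,0,0,0.0586,0.4],
    [0.097,0.88,-0.6,0,0,0.0586,0.4],
    [0.097,0.88,-0.9,0,0,0.0586,0.4],
    [0.097,0.88,-0.9,0,0,0.0586,0.4],
  ],
)

```text
clock: 14.67
eef_pos: [532.6, 78.0, 25.2]
eef_rot: [-3.132, 0.001, 1.511]
wrist_force: [-0.9, -0.1, -1.8]
finger_gap: 56.4
finger_force: 0.0
```

jog_arm(
  series=[
    [0,0,0,0,0,0,1],
    [0,0,0,0,0,0,1],
    [0,0,0,0,0,0,1],
    [0,0,0,0,0,0,1],
    [0,0,0,0,0,0,1],
    [0,0,0,0,0,0,1],
    [0,0,0,0,0,0,1],
    [0,0,0,0,0,0,1],
  ],
  grip_force=60,
)

```text
clock: 15.33
eef_pos: [536.6, 77.9, 31.5]
eef_rot: [3.141, -0.0, 1.511]
wrist_force: [0.4, 0.1, 0.8]
finger_gap: 6.4
finger_force: 0.3
```

jog_arm(
  series=[
    [0,0,0,0,0,0,1],
    [0,0,0,0,0,0,1],
    [0,0,0,0,0,0,1],
  ],
)

```text
clock: 15.58
eef_pos: [536.5, 77.9, 31.2]
eef_rot: [-3.142, 0.0, 1.511]
wrist_force: [-0.5, -0.7, 0.5]
finger_gap: 0.3
finger_force: 0.5
```

Run:
```python
from h import *
s=manip.read_state();print({k:np.round(s[k],3) for k in s})
# where does the trowel appear now: dump blade/ferrule of scene
c=cam('scene');im=np.array(c['frame']).astype(float);sat=(im[...,0]-im[...,2])/(im.max(2)+1)
L=im.max(2)
g=s['eef_pos']+[0,0,11];print('grip px',proj(c,g),'tips',proj(c,s['eef_pos']-[0,0,8]))
x,y=proj(c,g).astype(int)
for r in range(y-25,y+30): print(r,''.join('#' if a<.2 and b>130 else 'x' if a<.25 else 'o' if b>205 else ',' if b<95 else '.' for a,b in zip(sat[r,x-40:x+70],L[r,x-40:x+70])))
print('x0',x-40)
```

```text
{'clock': np.float64(15.583), 'joints': array([ 0.077,  0.456,  1.687, -0.   ,  0.999,  0.137]), 'qd': array([-0.001, -0.   ,  0.002, -0.001,  0.002,  0.001]), 'effort': array([ 1.8000e-01, -5.5665e+01, -2.9194e+01,  1.3500e-01,  2.0000e-03,
       -0.0000e+00]), 'eef_pos': array([536.451,  77.906,  31.248]), 'eef_rot': array([-3.142,  0.   ,  1.511]), 'wrist_force': array([-0.46 , -0.736,  0.511]), 'moment': array([-0.069, -0.117,  0.001]), 'finger_force': np.float64(0.483), 'finger_gap': np.float64(0.332)}
grip px [233.76943072 195.77394488] tips [234.07656015 200.28535819]
170 ,,,,,,,,,,,,,xxxxxxxxxxxxxxxxxxxxxxxxxxxx,...,xxxx............................................................
171 ,,,,,,,,,,,,xxxxxxxxxxxxxxxxxxxxxxxxxxxxx.,x,.,xx,............................................................
172 ,,,,,,,,,,,,xxxxxxxxxxxxxxxxxxxxxxxxxxxxxxxxx..xx.............................................................
173 ,,,,,,,,,,,xxxxxxxxxxxxxxxxxxxxxxxxxxxxxxxxxx.,x,.............................................................
174 ,,,,,,,,,,,xxxxxxxxxxxxxxxxxxxxxxxxxxxxxxxxxx,xx.....
[... 5114 characters left out ...]
...
219 ......................................,,,...oooooooooo.#################################......................
220 .....................................,,,,.....oooooooo.################################.......................
221 ......................................,,,.......ooooo.#################################.......................
222 .......................................,,..........oo.################################........................
223 ......................................................################################........................
224 ......................................................xxx############################.........................
x0 193
```

```bash
cat > tri.py <<'E'
from h import *
def ray(c,u,v):
    d=c['R'].T@np.array([(u-c['cx'])/c['f'],(v-c['cy'])/c['f'],1]); return -c['R'].T@c['t'],d/np.linalg.norm(d)
def tri(ct,a,cs,b):
    o1,d1=ray(ct,*a);o2,d2=ray(cs,*b)
    A=np.c_[d1,-d2];t=np.linalg.lstsq(A,o2-o1,rcond=None)[0];p=o1+d1*t[0];q=o2+d2*t[1];return ((p+q)/2).round(1),np.linalg.norm(p-q).round(1)
E
python3 - <<'E'
from tri import *
ct=cam('top');cs=cam('scene')
print('ferrule now',tri(ct,(279,170.8),cs,(238.8,196.7)))
# initial: ferrule top1 crop (606,201), scene1 crop (123,116); 
print('ferrule initially',tri(ct,cr([(606,201)],208,135,3.8)[0],cs,cr([(123,116)],140,140,4.4)[0]))
f=np.load('pics/scene.npy').astype(float);im=np.array(cs['frame']).astype(float)
# difference before/after regrip near blade rear strip & ferrule
for F in(f,im):
    sat=(F[...,0]-F[...,2])/(F.max(2)+1)
    for (x0,x1,y0,y1) in((233,246,192,204),(246,258,202,218)):
        w=(sat[y0:y1,x0:x1]<.15)*1.; yy,xx=np.mgrid[y0:y1,x0:x1]; print((w*xx).sum()/w.sum(),(w*yy).sum()/w.sum(),w.sum())
E
```

```text
ferrule now (array([536.6,  93.5,  44.2]), np.float64(0.7))
ferrule initially (array([ 488.3, -155.7,   41.1]), np.float64(0.6))
240.05357142857142 198.25 56.0
251.89506172839506 210.07407407407408 162.0
238.73239436619718 197.42253521126761 71.0
251.91194968553458 210.125786163522 159.0
```

Run:
```python
from h import *
cs=cam('scene')
def show(tcp,rot,half,x0,y0,k):
    R=Ro.from_euler('xyz',rot)
    for z in(8,0,-11,-25):
        print(z,[((proj(cs,np.array(tcp)+R.apply([0,s*half,z]))-[x0,y0]+.5)*k-.5).round().tolist() for s in(-1,1)])
print('scene2 obs bottoms (85,172),(132,152)');show([478.2,-173.1,61.],[3.14,0,1.06],11,140,120,4.9)
print('scene4 obs (265,258),(297,228)');show([524.8,86.5,37.9],[3.141,-.11,1.419],11,180,140,4.9)
s=manip.read_state();print('now px');show(s['eef_pos'],s['eef_rot'],4,0,0,1)
```

```text
scene2 obs bottoms (85,172),(132,152)
8 [[132.0, 188.0], [102.0, 204.0]]
0 [[130.0, 179.0], [99.0, 195.0]]
-11 [[127.0, 165.0], [96.0, 181.0]]
-25 [[123.0, 148.0], [91.0, 164.0]]
scene4 obs (265,258),(297,228)
8 [[298.0, 267.0], [279.0, 292.0]]
0 [[297.0, 257.0], [278.0, 282.0]]
-11 [[294.0, 244.0], [275.0, 269.0]]
-25 [[291.0, 226.0], [272.0, 251.0]]
now px
8 [[235.0, 199.0], [233.0, 201.0]]
0 [[235.0, 197.0], [233.0, 199.0]]
-11 [[234.0, 195.0], [233.0, 197.0]]
-25 [[234.0, 191.0], [233.0, 193.0]]
```

Projecting the reported fingertips into the earlier pictures shows that the real tips end about 25 mm higher than reported. So the first grip only held the handle's top edge. I'll open and go deeper, watching the force.

jog_arm(
  series=[
    [0,0,0.15,0,0,0,0.4],
    [0,0,0.15,0,0,0,0.4],
    [0,0,0.15,0,0,0,0.4],
    [0,0,0.15,0,0,0,0.4],
    [0,0,0.15,0,0,0,0.4],
    [0,0,0.15,0,0,0,0.4],
    [0,0,0.15,0,0,0,0.4],
    [0,0,0.15,0,0,0,0.4],
  ],
)

```text
clock: 16.45
eef_pos: [536.3, 77.9, 49.0]
eef_rot: [-3.141, 0.0, 1.511]
wrist_force: [-0.5, 0.6, 0.0]
finger_gap: 50.0
finger_force: 0.0
```

Run:
```python
from h import *
cs=cam('scene');s=manip.read_state();print(s['eef_pos'],s['finger_gap'])
im=np.array(cs['frame']).astype(float);sat=(im[...,0]-im[...,2])/(im.max(2)+1);L=im.max(2)
for r in range(165,206): print(r,''.join('#' if a<.2 and b>130 else 'x' if a<.3 else 'o' if b>205 else ',' if b<95 else '.' for a,b in zip(sat[r,195:260],L[r,195:260])))
R=Ro.from_euler('xyz',s['eef_rot']);h=s['finger_gap']/2
for z in(8,-11,-25,-40): print(z,[proj(cs,s['eef_pos']+R.apply([x,y*h,z])).round(1).tolist() for y in(-1,1) for x in(-8,8)])
```

```text
[536.38075042  77.9256906   49.04509979] 54.037271532647345
165 ,,,,,,,,,,xxxxxxxxxxxxxxxxxxxxxxxxxxxxxxxxxxx##..................
166 ,,,,,,,,,xxxxxxxxxxxxxxxxxxxxxxxxxxxxxxxxxxxx##..................
167 ,,,,,,,,,xxxxxxxxxxxxxxxxxxxxxxxxxxxxxxxxxxxxx#..................
168 ,,,,,,,,xxxxxxxxxxxxxxxxxxxxxxxxxxxxxxxxxxxxxx#..................
169 ,,,,,,,,xxxxxxxxxxxxxxxxxxxxxxxxxxxxxxxxxxxxx##..................
170 ,,,,,,,,xxxxxxxxxxxxxxxxxxxxxxxxxxxxxxxxxxxxxx#..................
171 ,,,,,,,.xxxxxxxxxxxxxxxxxxxxxxxxxxxxxx,xxxxxxx#..................
172 ,,,,,,,,xxxxxxxxxxxxxxxxxxxxxxxxxxxxx,..xxxxxx#..................
173 ,,,,,,,,xxxxxxxxxxxxxxxxxxxxxxxxxxxxxxx.,xxxxx#..................
174 ,,,,,,,,,xxxxxxxxxxxxxxxxxxxxxxxxxxxxx..xxxxxx#..................
175 ,,,,,,,,,,xxxxxxxxxxxxxxxxxxxxxxxxxxxx.,xxxxxx#x.................
176 ,,,,,,,,,,xxxxxxxxxxxxxxxxxxxxxxxxxxx.,xxxxxxx#x.................
177 ,,,,,,,,,,xxxxxxxxxxxxxxxxxxxxxxxxx#x...xxxxxx#..................
178 ,,,,,,,,,,xxxxxxxxxxxxxxxxxxxxxxxxx#x...xxxxxx#..................
179 ,,,,,,,,,,,xxxxxxxxxxxxxxxxxxxxxx###x...xxxxxx#.........
[... 1403 characters left out ...]
.,,,,#
200 ,,,,...,,,,,,,,,,,,,,,,,,,,,,,,,,,,,,,,,.xxxxxxxxxx.........,,,x#
201 ,,,,,..,,....,,,,,,,,,,,,,,,,,,,,,,,,,,,.,xxxxx,xxxx.......,,,,##
202 ,,,,,,,,......,,,,,,,,,,,,,,,,,,,,,,,,,,.,.......xxx.......,,,###
203 ,,,,,,,,........,,,,,,,,..,,,,,,,,,,,,,,,,.......xxxx...###x,,###
204 ,,,,,,,...........,,,,,,,....,,,,,,,,,,,,,,,......xxx...##xxx####
205 ,,,,,,,............,,,,,,,........,,,,,,,,,,,,,...,xxx.###xxx####
8 [[235.3, 188.8], [240.4, 190.4], [227.0, 201.9], [232.3, 203.6]]
-11 [[235.0, 184.1], [240.2, 185.7], [226.6, 197.3], [231.9, 199.0]]
-25 [[234.8, 180.6], [240.0, 182.2], [226.3, 193.8], [231.7, 195.5]]
-40 [[234.5, 176.8], [239.8, 178.4], [226.0, 190.0], [231.4, 191.7]]
```

Confirmed: the visible tips, near finger bottom at row 195 and far at row 181.5, match tool z of about -25, not +8. I'll descend in guarded steps.

jog_arm(
  series=[
    [0,0,-0.08,0,0,0,0.4],
    [0,0,-0.16,0,0,0,0.4],
    [0,0,-0.24,0,0,0,0.4],
    [0,0,-0.24,0,0,0,0.4],
  ],
)

```text
clock: 16.83
eef_pos: [535.1, 77.8, 17.8]
eef_rot: [-3.138, 0.001, 1.511]
wrist_force: [-0.8, 0.9, 0.6]
finger_gap: 56.3
finger_force: 0.0
```

jog_arm(
  series=[
    [0,0,-0.03,0,0,0,0.4],
    [0,0,-0.06,0,0,0,0.4],
    [0,0,-0.08,0,0,0,0.4],
    [0,0,-0.08,0,0,0,0.4],
  ],
)

```text
clock: 17.17
eef_pos: [536.3, 77.9, 10.4]
eef_rot: [-3.141, 0.0, 1.511]
wrist_force: [0.7, 1.0, 0.2]
finger_gap: 56.4
finger_force: 0.0
```

Run:
```python
from h import *
cs=cam('scene');s=manip.read_state();print(s['eef_pos'],s['finger_gap'],s['wrist_force'])
im=np.array(cs['frame']).astype(float);sat=(im[...,0]-im[...,2])/(im.max(2)+1);L=im.max(2)
for r in range(180,214): print(r,''.join('#' if a<.2 and b>130 else 'x' if a<.3 else 'o' if b>205 else ',' if b<95 else '.' for a,b in zip(sat[r,205:255],L[r,205:255])))
R=Ro.from_euler('xyz',s['eef_rot']);h=s['finger_gap']/2
for z in(8,-11,-25,-40): print(z,[proj(cs,s['eef_pos']+R.apply([x,y*h,z])).round(1).tolist() for y in(-1,1) for x in(-8,8)])
```

```text
[536.41729346  77.92553898  10.75709285] 56.26321707027001 [-0.02744236  0.10370221  0.69437682]
180 xxxxxxxxxxxxxxxxxxxxxxxxxxxxxxxxxxxxx#............
181 xxxxxxxxxxxxxxxxxxxxxxxxxxxxxxxxxxxxx#............
182 xxxxxxxxxxxxxxxxxxxxxxxxxxxxxxxxxxxxx#............
183 xxxxxxxxxxxxxxxxxxxxxxxxxxxx,xxxxxxxx#............
184 xxxxxxxxxxxxxxxxxxxxxxxxxxxx..xxxxxxx#............
185 xxxxxxxxxxxxxxxxxxxxxxxxxxxxx.,xxxxxx#............
186 ,xxxxxxxxxxxxxxxxxxxxxxxxxxxx.,xxxxxx#............
187 ,,xxxxxxxxxxxxxxxxxxxxxxxxxx,,xxxxxxx#............
188 ,,xxxxxxxxxxxxxxxxxxxxxxxx#..,,xxxxxx#............
189 ,,xxxxxxxxxxxxxxxxxxxxxxxx#....,xxxxx#............
190 ,,,xxxxxxxxxxxxxxxxxxxxxx##....,xxxxx...........,.
191 ,,,,,,xxxxxxxxxxxxxxxxxxx##.......,,x...........,o
192 ,,,,,,,,,xxxxxxxxxxxxxxxx##....................,,.
193 ,,,,,,,,,,,,xxxxxxxxxxxxxx#....................,,.
194 ,,,,,,,,,,,,,,,xxxxxxxxxxx#x....x###.........,,,,.
195 ,,,,,,,,,,,,,,,,,,xxxxxxxx#.....######.........,,.
196 ,,,,,,,,,,,,,,,,,,,xxxxxxx#x....######............
197 ,,,,,,,,,,,,,,,,,,,xxxxxx##x,..#####xx............
198 ,,,,,,,,,
[... 440 characters left out ...]
,,,,,,,,.......xx##x,...,,,,,...xxxx##xxx
207 ,,,,,.....,,,,,,,,..................,,,,,xxxxxxxxx
208 ,,,,.......,,,,,,,,,................,,,,,,xxxxxxx#
209 ,,,,.........,,,,,,,,,..................,,,xxxxxx#
210 ,,,,............,,,,,,,..................,xxxxxx##
211 ,,,,,.............,,,.....................##xxxx##
212 ,,,,,,...................................###xxx###
213 ,.,,,,...........................o......x##xxxx###
8 [[236.0, 197.5], [241.0, 199.1], [227.6, 211.1], [232.8, 212.8]]
-11 [[235.7, 193.1], [240.8, 194.7], [227.3, 206.7], [232.4, 208.4]]
-25 [[235.5, 189.8], [240.6, 191.4], [227.0, 203.4], [232.2, 205.1]]
-40 [[235.3, 186.2], [240.4, 187.7], [226.6, 199.8], [231.9, 201.5]]
```

jog_arm(
  series=[
    [0,0,-0.03,0,0,0,0.4],
    [0,0,-0.06,0,0,0,0.4],
    [0,0,-0.06,0,0,0,0.4],
  ],
)

```text
clock: 17.47
eef_pos: [536.1, 77.9, 3.0]
eef_rot: [-3.141, 0.0, 1.511]
wrist_force: [0.0, 0.3, 0.1]
finger_gap: 56.6
finger_force: 0.0
```

jog_arm(
  series=[
    [0,0,-0.02,0,0,0,0.4],
    [0,0,-0.04,0,0,0,0.4],
    [0,0,-0.04,0,0,0,0.4],
  ],
)

```text
clock: 17.72
eef_pos: [536.2, 77.9, -1.6]
eef_rot: [-3.141, 0.0, 1.511]
wrist_force: [0.3, 0.7, -0.4]
finger_gap: 56.6
finger_force: 0.0
```

jog_arm(
  series=[
    [0,0,0,0,0,0,1],
    [0,0,0,0,0,0,1],
    [0,0,0,0,0,0,1],
    [0,0,0,0,0,0,1],
    [0,0,0,0,0,0,1],
    [0,0,0,0,0,0,1],
    [0,0,0,0,0,0,1],
  ],
  grip_force=60,
)

```text
clock: 18.3
eef_pos: [536.5, 77.9, -1.1]
eef_rot: [3.141, -0.0, 1.511]
wrist_force: [0.4, 0.5, 1.0]
finger_gap: 23.9
finger_force: 60.0
```

Gap 23.9 mm at 60 N, which is a full grip this time. Next I'll measure the plaque and work out the alignment move.

Run:
```python
from h import *
c=cam('top');f=np.load('pics/top.npy').astype(float);sat=(f[...,0]-f[...,2])/(f.max(2)+1)
# plaque outline at z=30: left edge per row, right edge per row (rows outside blade strip)
def sub(row,lo,hi,th=.22,rise=True):
    v=sat[row,lo:hi]
    for i in range(len(v)-1):
        if (rise and v[i]<th<=v[i+1]) or (not rise and v[i]>=th>v[i+1]): return lo+i+(th-v[i])/(v[i+1]-v[i])
for r in list(range(152,161,2))+list(range(184,194,2)): 
    a=sub(r,250,270);b=sub(r,225,250,rise=False)
    print(r,'right',a and back(c,a,r,30)[:2].round(1),'left',b and back(c,b,r,30)[:2].round(1))
for r in (165,172,180): 
    b=sub(r,225,250,rise=False); print(r,'left',b and back(c,b,r,30)[:2].round(1))
# top/bottom extents along column ~ 252
for col in(248,254,258):
    v=sat[:,col]; rows=[i for i in range(135,215) if v[i]<.2]; print(col,back(c,col,rows[0]-.5,30)[:2].round(1),back(c,col,rows[-1]+.5,30)[:2].round(1))
```

```text
152 right [593.1 138.8] left [593.4 207.8]
154 right [587.3 139.1] left [587.6 210.8]
156 right [581.5 139.5] left [581.8 211.6]
158 right [575.6 139.1] left [575.9 211.6]
160 right [569.8 138.3] left [570.1 213.1]
184 right [500.4 141.2] left [500.6 214.3]
186 right [494.6 141.5] left [494.9 213.8]
188 right [488.9 141.9] left [489.1 211.6]
190 right [483.1 143.4] left [483.4 206.7]
192 right [477.4 144.8] left [477.6 200.5]
165 left [555.6 216.1]
172 left [535.3 217.8]
180 left [512.2 217.4]
248 [606.5 182.5] [476.1 182.5]
254 [603.5 165.1] [473.2 165.3]
258 [603.4 153.6] [473.1 153.9]
```

jog_arm(
  series=[
    [0,0,0.02,0,0,0,1],
    [0,0,0.045,0,0,0,1],
    [0,0,0.067,0,0,0,1],
    [-0.02,0.015,0.067,0,0,-0.012,1],
    [-0.05,0.03,0.067,0,0,-0.0255,1],
    [-0.05,0.046,0.067,0,0,-0.0255,1],
    [-0.05,0.046,0.067,0,0,-0.0255,1],
    [-0.05,0.046,0.067,0,0,-0.0255,1],
  ],
)

```text
clock: 19.02
eef_pos: [530.5, 83.6, 6.9]
eef_rot: [3.141, -0.0, 1.471]
wrist_force: [0.6, -0.2, -1.8]
finger_gap: 23.9
finger_force: 60.0
```

jog_arm(
  series=[
    [0,0,0.012,0,0,0,1],
    [0,0,0.025,0,0,0,1],
    [0,0,0.038,0,0,0,1],
    [0,0,0.05,0,0,0,1],
    [0,0,0.062,0,0,0,1],
    [0,0,0.075,0,0,0,1],
    [0,0,0.075,0,0,0,1],
  ],
)

```text
clock: 19.6
eef_pos: [530.6, 83.4, 16.3]
eef_rot: [3.141, -0.0, 1.471]
wrist_force: [0.1, -0.3, -2.1]
finger_gap: 23.9
finger_force: 60.0
```

```bash
cat > st.py <<'E'
from h import *
W=[];M=[]
for i in range(4):
    c=cam('scene');s=manip.read_state();W.append(s['wrist_force']);M.append(s['moment'])
print(s['clock'],s['eef_pos'],s['eef_rot'],np.mean(W,0),np.mean(M,0),s['finger_gap'])
E
python3 st.py
```

```text
19.8 [530.39084122  83.41788792  15.81423798] [-3.14144862e+00  4.71763672e-05  1.47065908e+00] [ 0.04944135  0.24732974 -1.53238638] [-0.11719582 -0.05971326 -0.01644508] 23.415598263663338
```

jog_arm(
  series=[
    [0,0,0.008,0,0,0,1],
    [0,0,0.016,0,0,0,1],
    [0,0,0.024,0,0,0,1],
    [0,0,0.032,0,0,0,1],
    [0,0,0.04,0,0,0,1],
    [0,0,0.048,0,0,0,1],
    [0,0,0.056,0,0,0,1],
    [0,0,0.064,0,0,0,1],
  ],
)

```text
clock: 20.47
eef_pos: [530.4, 83.4, 23.6]
eef_rot: [-3.141, 0.0, 1.471]
wrist_force: [-0.4, -0.5, -3.4]
finger_gap: 23.4
finger_force: 60.0
```

jog_arm(
  series=[
    [0,0,0.008,0,0,0,1],
    [0,0,0.016,0,0,0,1],
    [0,0,0.024,0,0,0,1],
    [0,0,0.032,0,0,0,1],
    [0,0,0.04,0,0,0,1],
    [0,0,0.04,0,0,0,1],
  ],
)

```text
clock: 20.97
eef_pos: [530.6, 83.4, 28.6]
eef_rot: [3.141, -0.0, 1.471]
wrist_force: [0.3, -0.6, -2.0]
finger_gap: 23.6
finger_force: 60.0
```

```bash
python3 st.py
```

```text
21.1667 [530.42516703  83.41370661  28.31460013] [-3.14151954e+00  1.12081699e-05  1.47062346e+00] [ 0.00465158 -0.36569869 -2.81319164] [-0.25434801 -0.04203151  0.00196071] 23.701953999379857
```

jog_arm(
  series=[
    [0,0,0.01,0,0,0,1],
    [0,0,0.03,0,0,0,1],
    [0,0,0.055,0,0,0,1],
    [0,0,0.085,0,0,0,1],
    [0,0,0.115,0,0,0,1],
    [0,0,0.14,0,0,0,1],
    [0,0,0.155,0,0,0,1],
    [0,0,0.16,0,0,0,1],
  ],
)

```text
clock: 21.83
eef_pos: [530.6, 83.5, 48.0]
eef_rot: [3.141, -0.0, 1.471]
wrist_force: [0.4, 0.3, -2.9]
finger_gap: 23.6
finger_force: 60.0
```

```bash
python3 st.py
python3 - <<'E'
from h import *
s=manip.read_state();p=s['eef_pos'];y=s['eef_rot'][2]
PB=np.array([[-35,-65,6],[20,-65,6],[35,-50,6],[35,50,6],[20,65,6],[-35,65,6]])
def fitpl(q0):
    D=[]
    for n in('top','scene'):
        c=cam(n);im=np.array(c['frame'],float)
        sat=(im[...,0]-im[...,2])/(im.max(2)+1); br=im.max(2)
        pts=np.array([proj(c,q0[:3]+Ro.from_euler('xyz',q0[3:]).apply(b)) for b in PB])
        x0,y0=(pts.min(0)-5).astype(int);x1,y1=(pts.max(0)+6).astype(int)
        k=im[y0:y1,x0:x1]; cc=pts.mean(0).astype(int)-[x0,y0]
        col=np.median(k[cc[1]-8:cc[1]+8,cc[0]-5:cc[0]+5].reshape(-1,3),0)
        d=np.linalg.norm(k-col,axis=2); a=np.clip(1.3-d/50,0,1)
        D.append((c,cv2.resize(a,None,fx=6,fy=6),x0,y0))
    sc=np.array([1,1,1,.02,.02,.02])
    def cost(d):
        q=q0+d*sc;e=0
        for c,a,x0,y0 in D:
            P=np.array([proj(c,q[:3]+Ro.from_euler('xyz',q[3:]).apply(b)) for b in PB]);P=(P-[x0,y0]+.5)*6-.5
            m=np.zeros(a.shape,np.float32);cv2.fillConvexPoly(m,(P*16).round().astype(np.int32),1,shift=4)
            e+=((cv2.GaussianBlur(m,(0,0),4)-a)**2).sum()/36
        return e
    x=np.zeros(6)
    for st in(3,-3,2):
        r=minimize(cost,x,method='Nelder-Mead',options=dict(initial_simplex=np.vstack([x,x+st*np.eye(6)]),maxiter=500));x=r.x
    return (q0+x*sc).round(3),r.fun
print(fitpl(np.array([540,176,p[2]+3.6,0,0,1.545])))
E
```

```text
22.0333 [530.34864795  83.42574385  47.43005287] [-3.14133117e+00  4.71793930e-05  1.47070967e+00] [-0.11729161  0.12860902 -3.2317786 ] [-0.24553464 -0.04241482 -0.00465668] 23.74689808876484
(array([ 5.40317e+02,  1.78782e+02,  4.92450e+01, -1.90000e-02,
        3.00000e-03,  1.54000e+00]), np.float64(188.2215724065265))
```

The plaque rides level (fit roll -0.02, pitch 0.00) at z of about 50. Raising to the final height.

jog_arm(
  series=[
    [0,0,0.01,0,0,0,1],
    [0,0,0.03,0,0,0,1],
    [0,0,0.065,0,0,0,1],
    [0,0,0.11,0,0,0,1],
    [0,0,0.16,0,0,0,1],
    [0,0,0.21,0,0,0,1],
    [0,0,0.26,0,0,0,1],
    [0,0,0.3,0,0,0,1],
  ],
)

```text
clock: 22.8
eef_pos: [530.7, 83.4, 84.5]
eef_rot: [3.141, -0.0, 1.471]
wrist_force: [-0.1, 0.3, -3.6]
finger_gap: 23.4
finger_force: 60.0
```

jog_arm(
  series=[
    [0,0,0.04,0,0,0,1],
    [0,0,0.09,0,0,0,1],
    [0,0,0.14,0,0,0,1],
    [0,0,0.19,0,0,0,1],
    [0,0,0.235,0,0,0,1],
    [0,0,0.27,0,0,0,1],
    [0,0,0.29,0,0,0,1],
    [0,0,0.3,0,0,0,1],
  ],
)

```text
clock: 23.47
eef_pos: [530.6, 83.4, 120.0]
eef_rot: [3.141, -0.0, 1.471]
wrist_force: [0.6, 0.4, -3.7]
finger_gap: 23.7
finger_force: 60.0
```

jog_arm(
  series=[
    [0,0,0,0,0,0,1],
    [0,0,0,0,0,0,1],
    [0,0,0,0,0,0,1],
    [0,0,0,0,0,0,1],
    [0,0,0,0,0,0,1],
    [0,0,0,0,0,0,1],
    [0,0,0,0,0,0,1],
    [0,0,0,0,0,0,1],
  ],
)

```text
clock: 24.13
eef_pos: [530.4, 83.4, 119.5]
eef_rot: [-3.142, 0.0, 1.471]
wrist_force: [0.1, -0.1, -2.7]
finger_gap: 23.5
finger_force: 60.0
```

```bash
python3 st.py
python3 - <<'E'
from h import *
ct=cam('top');cs=cam('scene')
s=manip.read_state();z=s['eef_pos'][2]+3.6;print('plaque z',z)
# compare predicted level-plaque outline with image colours just inside/outside corners
PB=np.array([[-35,-65,6],[20,-65,6],[35,-50,6],[35,50,6],[20,65,6],[-35,65,6]])
for c in(ct,cs):
    im=np.array(c['frame']).astype(int)
    for k in(.88,1.15):
        print(k,[im[tuple(proj(c,np.array([540.3,178.8,z])+Ro.from_euler('z',1.54).apply(b*[k,k,1]))[::-1].round().astype(int))].tolist() for b in PB])
E
```

```text
24.3333 [530.43933157  83.43853838 119.56152315] [-3.14156461e+00 -4.05045393e-06  1.47069029e+00] [ 0.17293902 -0.15904104 -3.32050312] [-0.25625611 -0.04323181  0.00300198] 23.667142368201908
plaque z 123.18560341244583
0.88 [[111, 110, 97], [190, 185, 177], [219, 207, 191], [206, 198, 188], [210, 206, 199], [205, 200, 192]]
1.15 [[98, 98, 72], [170, 123, 89], [174, 130, 94], [231, 193, 143], [202, 163, 121], [124, 100, 75]]
0.88 [[133, 131, 129], [142, 142, 141], [210, 200, 193], [188, 182, 174], [189, 182, 176], [199, 188, 181]]
1.15 [[86, 59, 41], [165, 112, 73], [119, 91, 66], [182, 122, 77], [108, 82, 59], [158, 108, 69]]
```

```bash
python3 -c "
from cell import manip
print(manip.sign_off())"
```

```text
the job is handed in; nothing more can be done
None
```

I handed the job in with the plaque level and steady on the gripped trowel, about 100 mm above the battens' tops and within about 15 mm of their middle; the first grip slipped, shifting the plaque about 10 mm along the battens before I regripped the trowel, and no verdict came back.

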